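# Hang the scoop on the sloping utensil board

### The arm

A 6-joint arm with a two-finger parallel gripper is mounted at the origin on the work surface. World frame = base frame: x ahead of the robot, y to its left, z up, the work surface at z = 0. Lengths are in m, angles in rad, forces in N, time in s.
With the tool pointing down it reaches from about 0.35 to 0.775 m from the base axis. Payload 7.3 kg.
Tool frame: the origin (TCP) lies at the very end of the fingers, on their centre line; the grasp point (between the pads) lies 19 mm behind it; z points along the fingers, y is the direction in which the jaws open and shut (so a half turn about z gives the same grasp; the last joint's range is limited). The gripper opens to 92 mm and grips with 3 to 60 N. Pads are 19 mm wide; open, the fingers measure 130 mm over their backs; the gripper's body (75 mm by 190 mm) begins 47 mm behind the grasp point.
Start: joints at [1.076, 0.342, 1.524, -0, 1.275, -0.146], TCP at [0.179, 0.493, 0.227] pointing down, gripper open.
Joint ranges: [-2.53, 2.53], [-0.77, 2.02], [0.04, 2.7], [-1, 4.14], [0.28, 2.66], [-3.11, 3.11]. Speed limits (rad/s): [2.57, 2.57, 3.14, 3.14, 3.14, 3.14].

### API

Orientations are given as [roll, pitch, yaw] about the fixed x, y, z axes, in that order (R = Rz(yaw) Ry(pitch) Rx(roll)).
In Python, from cell import monitor, eyes, order gives the robot as it stands. The module is installed in compiled form; this text tells all that it offers.
- The arm moves only by the tool carry_out, never from a script. Its argument "targets" is a list of rows, each a list of 2 entries, a list of its own where there are three numbers: the shift along the tool's x, y, z in m, then the turn about the tool's z in rad. In form: [[[dx, dy, dz], twist], ...]. A call has 1 to 10 rows; each row shifts and turns the pose as measured when the row begins, along the tool's axes as they then stand; what a row does not reach is not made up. A row lasts 1/8 s, in which the tool goes at most 62.5 mm and 10.7 degrees, less where a joint would pass 70% of its speed; a pose out of reach is approached as far as the arm can. A call is refused whole if a number of a shift passes 0.0625 or a number of a turn 0.188, either way. A call with a gripper value outside its range is refused whole. "fingers" is the closure, from 0 (fully open) to 1 (shut), set as the call begins (left out, the last holds). The fingers move at their own pace and stop on an object; "grip_force" is the grip in N (left out, the last holds). Time passes only in rows, so rows that do not move let the fingers close. It gives the time, the measured TCP pose, the force and the opening at its end, in the units of the state.
- monitor.observe(): the state, without advancing time (a new reading comes with each control period).
- eyes.read_camera(name): name is "side" or "top" or "wrist"; returns the picture (400x640x3 uint8, red, green, blue); there is no depth.
- eyes.camera_info(name): a dict with "K" (3x3 intrinsics, pixels), "rvec" (rotation vector, rad) and "tvec" (3), from world to camera coordinates, as OpenCV has them. Camera axes: x right, y down, z forward; pixel columns grow to the right and rows downward; lengths in m; the calibration is good to about 2 mm. A picture is of the moment at which its call begins: read the wrist's pose just before it. camera_info takes no time and is no camera call; for the wrist camera it gives the pose at the moment of the call.
- order.hand_in(): hands the job in, once; it reports no verdict.
The state is a dict: "time": time; "qpos": joint angles; "qvel": joint speeds; "joint_efforts": joint torques, N m; "tool_pos": TCP position; "tool_rot": TCP orientation; "contact_force": force on the tool from outside, world axes, zero at the start; "torque": the same for the moment, N m; "opening": finger opening in m.
Only numpy, scipy, OpenCV 4.12 (cv2) and the standard library are available. Lean on these libraries where they do the work, as an engineer would, in place of code of your own. Each camera call takes 0.05 s, during which the arm holds its last target.

### The job

Put the black scoop away: bring the keyhole in its handle over the head of the free screw on the sloping wooden board, bowl opening outwards, then pull the scoop down the slope until the narrow slot is fully home on the screw, and let go so that it hangs straight and flat on the board. Leave everything else standing where it is.

Things in the scene. Friction and masses are not known exactly. Their poses are not given: they have to be found in the camera images.
- scoop: Black scoop, 50-100 g, flat on the counter, bowl up. Origin: underside, mid-bowl; +x along the handle away from the bowl, z up. Floor and flat handle: one plane 5 thick. Bowl x -55 to 35, front (-x) open; side walls 5 thick, outer faces y = +-25 (grip here, 50 wide), 40 high for x > -30, 24 high for x -45 to -30; back wall x 30-35, 40 high. Handle x 35 to 105, 38 wide, with a through keyhole.
- hole (a point): Centre of the keyhole's wide entry hole, on the scoop's underside, 65 mm along +x from the scoop's origin; axes as the scoop's. Eight-sided, 21 across; towards the handle's end (+x) it opens into a slot 9.5 wide that ends 25 mm from the hole's centre.
- slot_end (a point): Where the middle of the screw's neck sits when the slot is fully home, on the underside of the scoop: 87 mm along +x from the scoop's origin, 22 mm beyond the hole's centre. Axes as the scoop's.
- easel: Fixed wooden utensil board: base 190 x 300 x 12 carrying a face 210 long (up the slope), 300 wide, sloping 35 degrees from the counter. Origin: underside centre of the base; +x to the high side (roughly away from the robot), z up. The face's edges are 20 and 140 mm above the counter. A small steel spoon is fixed to it 145 mm to +y of the free screw, up to 13 mm proud.
- screw (a point): Foot of the free screw, on the sloping face; 62, -40, 123 mm (x, y, z) from the easel's origin. Axes: x up the slope, y across, z square out of the face. Fixed steel screw: neck 6 across, 8.5 long, under a flat round head 14 across, 4 thick (top 12.5 mm out from the face). The face reaches 30 mm further up the slope and 180 mm down from it.
- ramekin: Pale green round ceramic ramekin, 86 across, 45 high; origin under its centre. Bystander.
- shaker: Aluminium shaker can, 44 across, 85 high; origin under its centre. Bystander.
- mug: White mug, 76 across, 82 high, handle towards its +y; origin under its centre. Bystander.
- jar: Closed clear glass jar with a steel lid, 86 across, 130 high; origin under its centre. Bystander.
- loaf_pan: Aluminium mini loaf pan, 80 x 150 x 50; origin under its centre. Bystander.
Things that resemble listed ones, but are neither listed nor needed, are in the scene too. Of the things that look like the scoop, take the one that is farthest to the robot's right at the start.

How it is judged:
By the outcome, as a careful person would: the job done as asked, in the order asked, and still so for the second after the job is handed in, with the robot touching nothing.
It also fails if it takes over 40 s, if anything falls off the work surface, if the arm or the gripper's body presses on something with over 40 N, if the wrist force passes 120 N, or if a joint passes its speed limit or range.

## Working session

There is one attempt and no reset: what is moved stays moved. The work goes in short steps, Python scripts to look and compute and a tool call to move; the robot and the scene stay as the last step left them, time stands still between calls to the robot, and variables do not carry over. Pictures are saved under pics/ and viewed, and the job is handed in when it is done.

Besides the shell and the picture viewer there is one more tool, called by a JSON object that holds its "api" and its "payload", one argument or row to a line. carry_out: Moves the arm, as the interface text tells. Its arguments: {"type":"object","properties":{"targets":{"type":"array","items":{"type":"array"}},"fingers":{"type":"number"},"grip_force":{"type":"number"}},"required":["targets"]}

```bash
mkdir -p pics; python3 - <<'E'
from cell import monitor, eyes, order
import cv2
print(monitor.observe())
for n in ["side","top","wrist"]:
    i=eyes.camera_info(n); print(n,i)
    im=eyes.read_camera(n); cv2.imwrite(f"pics/{n}0.png",im[:,:,::-1])
E
```

```text
{'time': 0.0, 'qpos': array([ 1.07598547e+00,  3.42730892e-01,  1.52503822e+00,  1.59282590e-05,
        1.27538556e+00, -1.45937995e-01]), 'qvel': array([ 0.00071079,  0.00116793,  0.00029371, -0.0001466 , -0.00015747,
        0.002583  ]), 'joint_efforts': array([ 2.75331353e-03, -4.31245387e+01, -2.44218886e+01,  7.18800444e-02,
        5.58816385e-02, -1.55294060e-04]), 'tool_pos': array([0.17921119, 0.49302661, 0.22603332]), 'tool_rot': array([-3.14004945e+00, -2.42219040e-04,  2.79271495e+00]), 'contact_force': array([-0.71540773, -0.41630992, -0.15856345]), 'torque': array([ 0.00918598,  0.00828481, -0.00247187]), 'opening': 0.0915852848234502}
side {'K': array([[485.55153342,   0.        , 324.36447092],
       [  0.        , 485.55153342, 207.81657029],
       [  0.        ,   0.        ,   1.        ]]), 'rvec': array([ 2.22606169, -0.80479921,  0.35545287]), 'tvec': array([-0.48389416,  0.29953691,  1.32097507])}
top {'K': array([[517.26668632,   0.        , 328.56635769],
       [  0.        , 517.26668632, 203.26825649],
       [  0.        ,   0.        ,   1.        ]]), 'rvec': array([ 2.14750424, -2.10401251,  0.20650924]), 'tvec': array([-0.10986606,  0.5405975 ,  1.46371634])}
wrist {'K': array([[359.3394297 ,   0.        , 316.18133491],
       [  0.        , 359.3394297 , 199.93349747],
       [  0.        ,   0.        ,   1.        ]]), 'rvec': array([-2.37496095, -1.66146735, -0.23823813]), 'tvec': array([-0.52423822, -0.03501715,  0.39095957])}
```

View pics/top0.png

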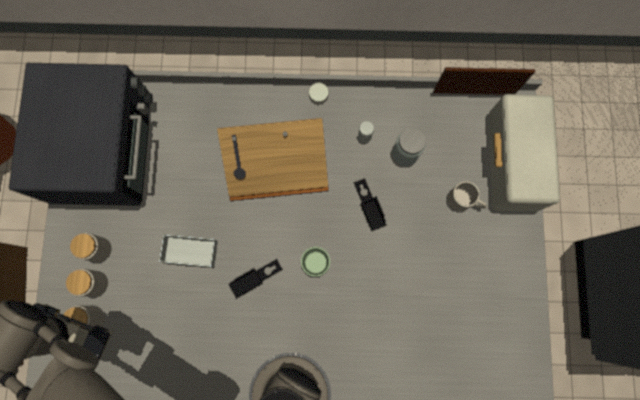

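View pics/side0.png

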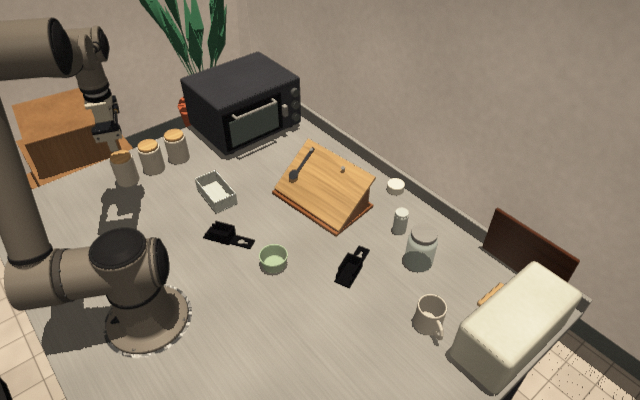

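View pics/wrist0.png

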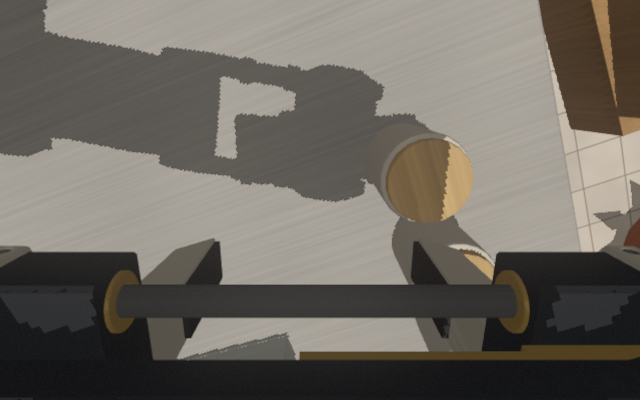

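Candidates for the scoop in the top view are (255,278) and (370,205). World -y is to the right in this image, so (370,205) is the robot's rightmost and is the one meant. I'll confirm it in an enlarged crop and measure coarsely.

```bash
cat > h.py <<'E'
import numpy as np, cv2
from cell import monitor, eyes, order
def cam(n):
    i=eyes.camera_info(n); return i["K"],cv2.Rodrigues(np.array(i["rvec"]))[0],np.array(i["tvec"])
def ray(c,uv):
    K,R,t=c; C=-R.T@t; d=R.T@np.linalg.inv(K)@np.array([uv[0],uv[1],1.]); return C,d/np.linalg.norm(d)
def onz(c,uv,z):
    C,d=ray(c,uv); return C+d*(z-C[2])/d[2]
def proj(c,P):
    K,R,t=c; p=K@(R@np.array(P)+t); return p[:2]/p[2]
def tri(c1,u1,c2,u2):
    A=[];b=[]
    for c,u in((c1,u1),(c2,u2)):
        C,d=ray(c,u); M=np.eye(3)-np.outer(d,d); A.append(M);b.append(M@C)
    x=np.linalg.lstsq(np.vstack(A),np.hstack(b),rcond=None)[0]
    return x,[np.linalg.norm(a@x-q) for a,q in zip(A,b)]
def crop(src,box,s,out):
    im=cv2.imread(src); x0,y0,x1,y1=box
    cv2.imwrite(out,cv2.resize(im[y0:y1,x0:x1],None,fx=s,fy=s,interpolation=cv2.INTER_CUBIC))
E
python3 - <<'E'
from h import *
crop("pics/top0.png",(210,110,400,240),4,"pics/top0c.png")
crop("pics/side0.png",(260,130,400,300),4,"pics/side0c.png") if 0 else crop("pics/side0.png",(260,130,400,300),3,"pics/side0c.png")
c=cam("top")
im=cv2.imread("pics/top0.png")
m=(im.max(2)<50).astype(np.uint8)
n,l,s,ce=cv2.connectedComponentsWithStats(m)
for k in range(1,n):
    if 80<s[k,4]<1500: 
        p=np.argwhere(l==k)[:,::-1].astype(np.float32); print(s[k],ce[k],onz(c,ce[k],.02),cv2.minAreaRect(p))
print([onz(c,p,z).round(3) for p,z in (((286,135),.13),((255,278),0),((220,128),.14),((322,121),.14),((328,192),.02),((230,199),.02))])
E
```

```text
[241  78  40   6 110] [262.31818182  80.47272727] [0.93511686 0.11595297 0.02      ] ((260.473388671875, 80.53777313232422), (39.0640869140625, 4.075583457946777), 1.468800663948059)
[350  81  41   5 101] [371.16831683  82.8019802 ] [ 0.93528726 -0.22470768  0.02      ] ((370.0, 83.0), (4.0, 40.0), 90.0)
[355 180  30  50 633] [370.84202212 208.0300158 ] [ 0.53687013 -0.22546281  0.02      ] ((369.4845275878906, 203.65977478027344), (50.25706481933594, 17.08740234375), 68.96248626708984)
[230 260  51  37 644] [250.73136646 279.80434783] [0.31759162 0.12270404 0.02      ] ((255.3101043701172, 277.1068115234375), (16.614410400390625, 52.948211669921875), 60.642250061035156)
[279 364  42  31 520] [300.18846154 377.28653846] [ 0.04940026 -0.02900236  0.02      ] ((301.6147155761719, 377.39117431640625), (47.1683464050293, 14.725728034973145), 32.47119140625)
[ 86 368  37  32 168] [104.55357143 384.07142857] [0.02110661 0.51695744 0.02      ] ((104.75843811035156, 384.2135009765625), (45.350196838378906, 7.018482685089111), 43.9583740234375)
[261 373  42  27 386] [279.01036269 393.11917098] [0.00599842 0.02886258 0.02      ] ((281.4999694824219, 385.9999694824219), (40.99999237060547, 25.999996185302734), -0.0)
[ 17 387  14  13  93] [ 23.35483871 392.13978495] [-0.00446324  0.74008323  0.02      ] ((22.95755386352539, 391.9764709472656), (9.421472549438477, 12.820972442626953), 29.05460548400879)
[array([0.723, 0.026, 0.13 ]), array([0.324, 0.113, 0.   ]), array([0.736, 0.213, 0.14 ]), array([ 0.763, -0.075,  0.14 ]), array([ 0.583, -0.097,  0.02 ]), array([0.555, 0.196, 0.02 ])]
```

View pics/top0c.png

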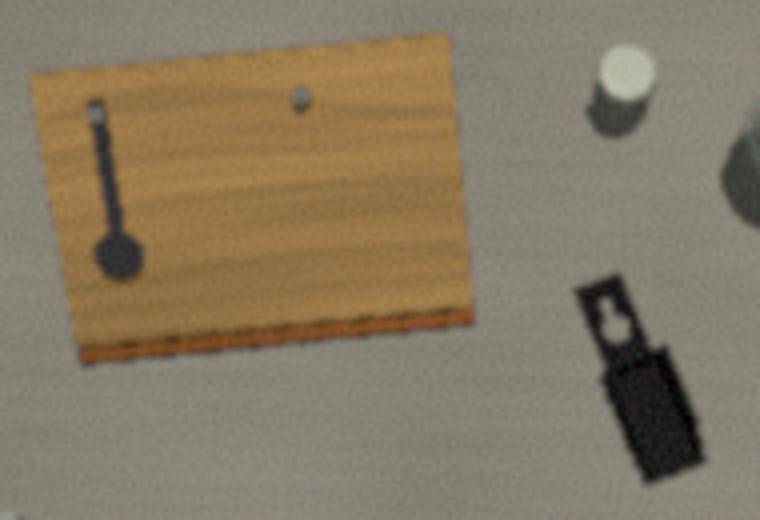

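View pics/side0c.png

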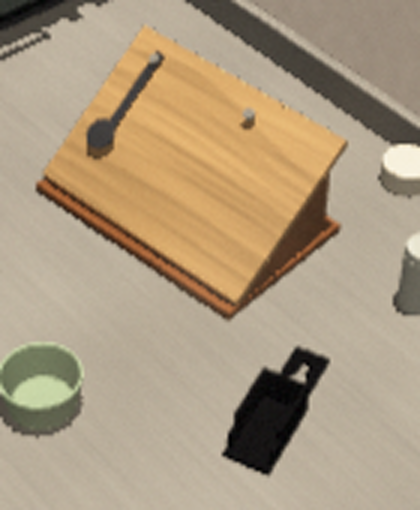

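Top crop: the target scoop's bowl is around px (373,213), with its keyhole handle up-left at (363,189). The free screw is at (285,134) and the easel's right edge is near x=327. The other scoop at (255,278) is a decoy. Next I plan the move over the scoop.

```bash
cat >> h.py <<'E'
from scipy.spatial.transform import Rotation as Ro
def tool():
    s=monitor.observe(); return np.array(s["tool_pos"]),Ro.from_euler("xyz",s["tool_rot"]).as_matrix(),s
def plan(goal,yaw,n):
    """n rows from present to goal pos/yaw, tool down"""
    p,R,s=tool(); y0=np.arctan2(R[1,0],R[0,0]); dy=(yaw-y0+np.pi)%(2*np.pi)-np.pi
    rows=[]
    for k in range(n):
        y=y0+dy*k/n; Rk=Ro.from_euler("xyz",[np.pi,0,y]).as_matrix()
        rows.append([list((Rk.T@((np.array(goal)-p)/n)).round(4)),round(-dy/n,3)])
    return rows
E
python3 - <<'E'
from h import *
p,R,s=tool(); K,Rc,t=cam("wrist"); C=-Rc.T@t
print("cam in tool",R.T@(C-p)); print("cam axes in tool",(R.T@Rc.T).round(3))
for r in plan([0.50,-0.21,0.26],0.37,14): print(r)
E
```

```text
cam in tool [ 0.0756768  -0.00047771 -0.15882946]
cam axes in tool [[-0.001 -0.96  -0.281]
 [ 1.    -0.001  0.001]
 [-0.001 -0.281  0.96 ]]
[[np.float64(-0.0387), np.float64(-0.0394), np.float64(-0.0024)], np.float64(0.173)]
[[np.float64(-0.0449), np.float64(-0.0321), np.float64(-0.0024)], np.float64(0.173)]
[[np.float64(-0.0498), np.float64(-0.0239), np.float64(-0.0024)], np.float64(0.173)]
[[np.float64(-0.0531), np.float64(-0.015), np.float64(-0.0024)], np.float64(0.173)]
[[np.float64(-0.0549), np.float64(-0.0056), np.float64(-0.0024)], np.float64(0.173)]
[[np.float64(-0.0551), np.float64(0.0039), np.float64(-0.0024)], np.float64(0.173)]
[[np.float64(-0.0536), np.float64(0.0134), np.float64(-0.0024)], np.float64(0.173)]
[[np.float64(-0.0505), np.float64(0.0224), np.float64(-0.0024)], np.float64(0.173)]
[[np.float64(-0.0459), np.float64(0.0307), np.float64(-0.0024)], np.float64(0.173)]
[[np.float64(-0.0399), np.float64(0.0382), np.float64(-0.0024)], np.float64(0.173)]
[[np.float64(-0.0327), np.float64(0.0445), np.float64(-0.0024)], np.float64(0.173)]
[[np.float64(-0.0246), np.float64(0.0494), np.float64(-0.0024)], np.float64(0.173)]
[[np.float64(-0.0157), np.float64(0.0529), np.float64(-0.0024)], np.float64(0.173)]
[[np.float64(-0.0063), np.float64(0.0548), np.float64(-0.0024)], np.float64(0.173)]
```

{"api": "carry_out", "payload": {
  "targets": [
    [[-0.039, -0.039, -0.002], 0.173],
    [[-0.045, -0.032, -0.002], 0.173],
    [[-0.05, -0.024, -0.002], 0.173],
    [[-0.053, -0.015, -0.002], 0.173],
    [[-0.055, -0.006, -0.002], 0.173],
    [[-0.055, 0.004, -0.002], 0.173],
    [[-0.054, 0.013, -0.002], 0.173],
    [[-0.05, 0.022, -0.002], 0.173],
    [[-0.046, 0.031, -0.002], 0.173],
    [[-0.04, 0.038, -0.002], 0.173]
  ]
}}

```text
time: 1.4
tool_pos: [0.4011, -0.0272, 0.2462]
tool_rot: [3.14, 0.001, 1.014]
contact_force: [1.2, 0.8, -0.1]
opening: 0.0921
```

```bash
python3 - <<'E'
from h import *
print(tool()[2])
for r in plan([0.45,-0.25,0.26],0.37,6): print([float(v) for v in r[0]],float(r[1]))
E
```

```text
{'time': 1.4, 'qpos': array([-2.57837111e-01,  9.50970562e-02,  1.79285239e+00, -1.23294957e-03,
        1.25191670e+00,  2.99717802e-01]), 'qvel': array([-0.99572693,  0.31121286, -0.40147129,  0.00590213,  0.078872  ,
        0.42857346]), 'joint_efforts': array([  3.96431297, -32.16454268, -22.13312209,  -0.16967151,
         0.14337691,  -0.63933413]), 'tool_pos': array([ 0.40111773, -0.02715083,  0.24616844]), 'tool_rot': array([3.13959746e+00, 6.09549767e-04, 1.01362633e+00]), 'contact_force': array([ 1.24205826,  0.76551937, -0.08031719]), 'torque': array([-0.08686211,  0.07569177, -0.01524131]), 'opening': 0.09208053808632927}
[-0.0272, 0.0266, -0.0023] 0.107
[-0.0242, 0.0293, -0.0023] 0.107
[-0.0209, 0.0317, -0.0023] 0.107
[-0.0174, 0.0338, -0.0023] 0.107
[-0.0137, 0.0355, -0.0023] 0.107
[-0.0098, 0.0367, -0.0023] 0.107
```

{"api": "carry_out", "payload": {
  "targets": [
    [[-0.027, 0.027, -0.002], 0.107],
    [[-0.024, 0.029, -0.002], 0.107],
    [[-0.021, 0.032, -0.002], 0.107],
    [[-0.017, 0.034, -0.002], 0.107],
    [[-0.014, 0.036, -0.002], 0.107],
    [[-0.01, 0.037, -0.002], 0.107],
    [[0, 0, 0], 0]
  ]
}}

```text
time: 2.28
tool_pos: [0.4488, -0.2624, 0.2569]
tool_rot: [-3.141, 0.001, 0.342]
contact_force: [-0.5, 0.1, 0.5]
opening: 0.0917
```

```bash
python3 - <<'E'
from h import *
c=cam("wrist"); im=eyes.read_camera("wrist"); cv2.imwrite("pics/w1.png",im[:,:,::-1])
import pickle; pickle.dump(c,open("w1.pkl","wb"))
p,R,s=tool(); print(p,s["tool_rot"])
E
```

```text
[ 0.44857382 -0.26100084  0.25680706] [-3.13999624e+00  9.51129301e-04  3.44190973e-01]
```

View pics/w1.png

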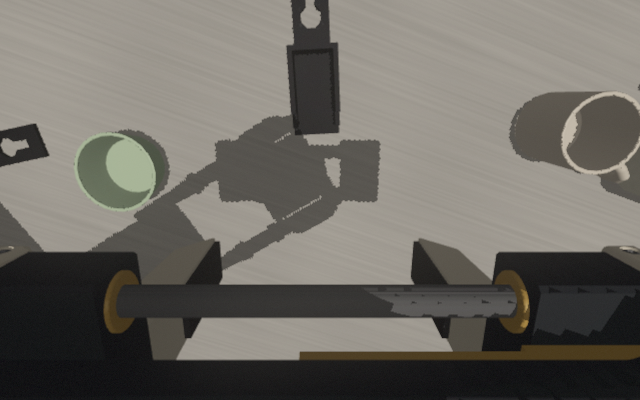

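```bash
python3 - <<'E'
from h import *
crop("pics/w1.png",(260,0,380,150),4,"pics/w1c.png")
E
```

```text
(no output)
```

View pics/w1c.png

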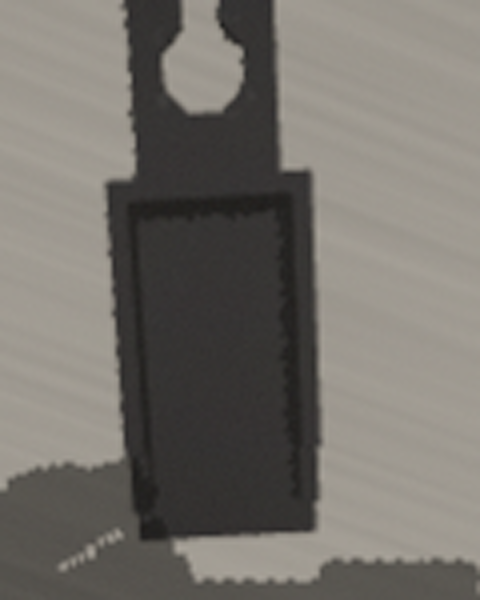

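```bash
python3 - <<'E'
from h import *
import pickle; c=pickle.load(open("w1.pkl","rb"))
q=lambda u,v:(260+u/4,v/4)
H=onz(c,q(203,72),.0025); A=onz(c,q(110,183),.04);B=onz(c,q(311,171),.04);F=onz(c,q(142,540),.004);G=onz(c,q(316,531),.004)
print(H,A,B,F,G)
print("len",np.linalg.norm(A-B),np.linalg.norm(F-G),np.linalg.norm(((A+B)/2-(F+G)/2)[:2]),np.linalg.norm((H-(F+G)/2)[:2]))
m=(F+G)/2; b=(A+B)/2
for P,Q in((m,H),(m,b)): print("yaw",np.arctan2(*(Q-P)[1::-1]))
print("wid yaw",np.arctan2(*(A-B)[1::-1])-np.pi/2,np.arctan2(*(F-G)[1::-1])-np.pi/2)
# top camera check of blob
t=cam("top"); print([proj(t,x) for x in (H,m)])
E
```

```text
[ 0.59085286 -0.20598941  0.0025    ] [ 0.55397004 -0.1956967   0.04      ] [ 0.57273401 -0.24058308  0.04      ] [ 0.47121537 -0.22957808  0.004     ] [ 0.49007388 -0.27516485  0.004     ]
len 0.048650527478324726 0.04933353443291456 0.08951153419956796 0.11957068971094886
yaw 0.3983574087033463
yaw 0.3924208750094322
wid yaw 0.3959542425026903 0.3922467235294069
[array([364.00953545, 191.44209243]), array([379.25860707, 227.62055714])]
```

```bash
python3 - <<'E'
from h import *
for r in plan([0.5357,-0.2292,0.07],0.395,5): print([float(v) for v in r[0]],float(r[1]))
E
```

```text
[0.0185, -0.0001, 0.0374] -0.01
[0.0185, 0.0001, 0.0374] -0.01
[0.0185, 0.0003, 0.0374] -0.01
[0.0185, 0.0005, 0.0374] -0.01
[0.0185, 0.0006, 0.0374] -0.01
```

{"api": "carry_out", "payload": {
  "targets": [
    [[0.0185, 0, 0.037], -0.01],
    [[0.0185, 0, 0.037], -0.01],
    [[0.0185, 0, 0.037], -0.01],
    [[0.0185, 0, 0.037], -0.01],
    [[0.0185, 0, 0.037], -0.01],
    [[0, 0, 0], 0]
  ]
}}

```text
time: 3.08
tool_pos: [0.5358, -0.2193, 0.0681]
tool_rot: [-3.139, 0.001, 0.408]
contact_force: [-0.4, 0.3, 0.5]
opening: 0.0922
```

```bash
python3 - <<'E'
from h import *
print(tool()[0])
for r in plan([0.5357,-0.2292,0.009],0.395,2): print([float(v) for v in r[0]],float(r[1]))
E
```

```text
[ 0.53583015 -0.21925855  0.06805825]
[-0.002, 0.0045, 0.0295] 0.006
[-0.002, 0.0046, 0.0295] 0.006
```

{"api": "carry_out", "payload": {
  "targets": [
    [[-0.004, 0.009, 0.01], 0.013],
    [[0, 0, 0.02], 0],
    [[0, 0, 0.02], 0],
    [[0, 0, 0], 0]
  ]
}}

```text
time: 3.58
tool_pos: [0.5364, -0.2323, 0.0224]
tool_rot: [3.137, -0.004, 0.393]
contact_force: [-1.0, -0.6, -0.0]
opening: 0.092
```

```bash
python3 - <<'E'
from h import *
print(tool()[0],tool()[2]["tool_rot"])
for r in plan([0.5357,-0.2292,0.009],0.395,1): print([float(v) for v in r[0]],float(r[1]))
E
```

```text
[ 0.53635136 -0.23226742  0.02239712] [ 3.13736684 -0.00371381  0.3932823 ]
[0.0006, -0.0031, 0.0134] -0.002
```

{"api": "carry_out", "payload": {
  "targets": [
    [[0.0006, -0.003, 0.008], 0],
    [[0, 0, 0.004], 0],
    [[0, 0, 0], 0]
  ]
}}

```text
time: 3.95
tool_pos: [0.5368, -0.2307, 0.0128]
tool_rot: [3.133, -0.007, 0.392]
contact_force: [0.1, 1.0, -0.6]
opening: 0.0917
```

{"api": "carry_out", "payload": {
  "targets": [
    [[0, -0.001, 0.004], 0],
    [[0, 0, 0], 0]
  ]
}}

```text
time: 4.2
tool_pos: [0.5367, -0.2298, 0.009]
tool_rot: [3.133, -0.007, 0.392]
contact_force: [0.7, -0.3, 0.2]
opening: 0.0916
```

{"api": "carry_out", "payload": {
  "targets": [
    [[0, 0, 0], 0],
    [[0, 0, 0], 0],
    [[0, 0, 0], 0],
    [[0, 0, 0], 0],
    [[0, 0, 0], 0]
  ],
  "fingers": 1,
  "grip_force": 25
}}

```text
time: 4.82
tool_pos: [0.5368, -0.2298, 0.0092]
tool_rot: [3.133, -0.007, 0.393]
contact_force: [0.8, 0.5, -0.9]
opening: 0.0498
```

{"api": "carry_out", "payload": {
  "targets": [
    [[0, 0, -0.03], 0],
    [[0, 0, -0.05], 0],
    [[0, 0, -0.06], 0],
    [[0, 0, -0.06], 0],
    [[0, 0, -0.05], 0],
    [[0, 0, 0], 0]
  ]
}}

```text
time: 5.58
tool_pos: [0.5336, -0.2281, 0.2654]
tool_rot: [3.136, -0.005, 0.392]
contact_force: [-0.2, -1.1, -1.0]
opening: 0.0498
```

```bash
python3 - <<'E'
from h import *
print(tool()[0])
for r in plan([0.55,0.02,0.29],0.093,6): print([float(v) for v in r[0]],float(r[1]))
E
```

```text
[ 0.53356119 -0.22811111  0.26543378]
[0.0183, -0.0372, -0.0041] 0.05
[0.0165, -0.038, -0.0041] 0.05
[0.0146, -0.0388, -0.0041] 0.05
[0.0126, -0.0395, -0.0041] 0.05
[0.0106, -0.0401, -0.0041] 0.05
[0.0086, -0.0405, -0.0041] 0.05
```

{"api": "carry_out", "payload": {
  "targets": [
    [[0.018, -0.037, -0.004], 0.05],
    [[0.0165, -0.038, -0.004], 0.05],
    [[0.0145, -0.039, -0.004], 0.05],
    [[0.0125, -0.0395, -0.004], 0.05],
    [[0.0105, -0.04, -0.004], 0.05],
    [[0.0085, -0.0405, -0.004], 0.05],
    [[0, 0, 0], 0],
    [[0, 0, 0], 0]
  ]
}}

```text
time: 6.58
tool_pos: [0.5465, 0.027, 0.2777]
tool_rot: [-3.141, 0.012, 0.081]
contact_force: [0.3, 0.5, -0.7]
opening: 0.0502
```

```bash
python3 - <<'E'
from h import *
import pickle
p,R,s=tool(); print(p,s["tool_rot"])
c=cam("wrist"); im=eyes.read_camera("wrist"); cv2.imwrite("pics/w2.png",im[:,:,::-1])
pickle.dump(c,open("w2.pkl","wb"))
cv2.imwrite("pics/s2.png",eyes.read_camera("side")[:,:,::-1])
crop("pics/s2.png",(240,60,440,240),4,"pics/s2c.png")
E
```

```text
[0.54647952 0.02695888 0.27765087] [-3.14063     0.0117081   0.08087906]
```

View pics/w2.png

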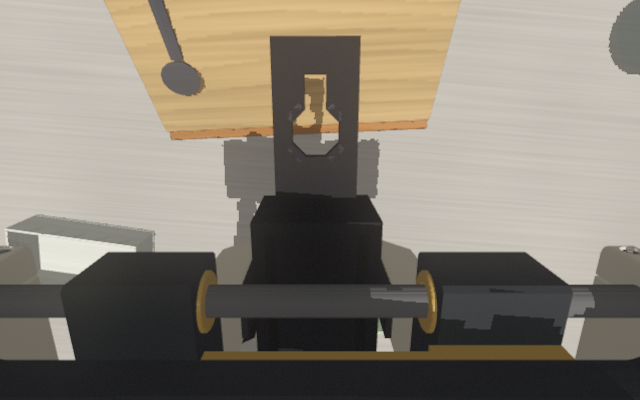

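View pics/s2c.png

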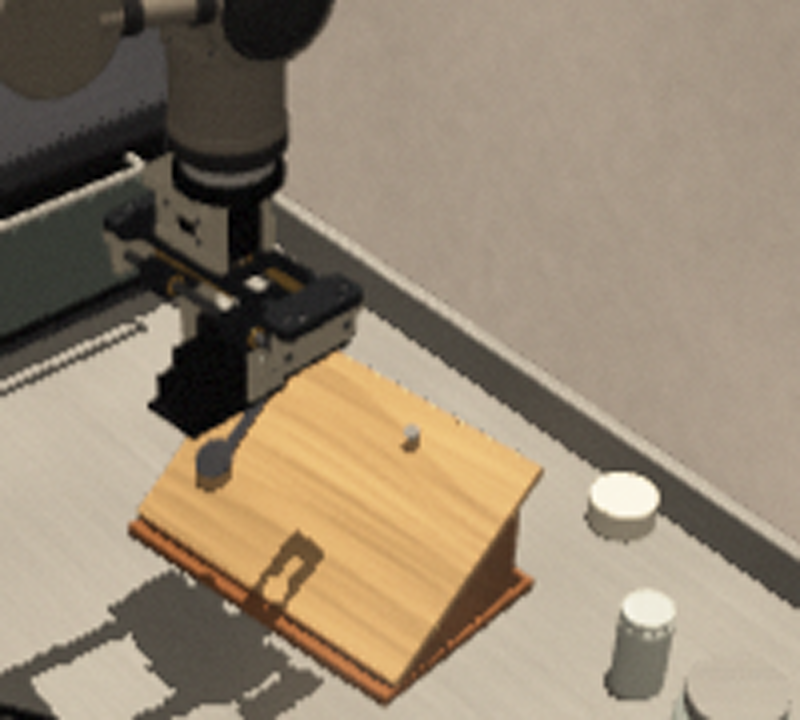

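```bash
python3 - <<'E'
from h import *
import pickle
crop("pics/w2.png",(150,90,450,150),2.6,"pics/w2c.png")
crop("pics/top0.png",(210,110,340,205),6,"pics/top0d.png")
crop("pics/side0.png",(265,130,385,240),5,"pics/side0d.png")
t=cam("top");s=cam("side")
for n,b in(("top0",(278,128,294,142)),("side0",(336,162,350,178))):
    im=cv2.imread(f"pics/{n}.png").astype(int); x0,y0,x1,y1=b; q=im[y0:y1,x0:x1]
    print(n); print(q[:,:,2]-q[:,:,0])
E
```

```text
top0
[[88 88 84 85 89 87 87 90 89 91 90 89 94 94 88 87]
 [87 88 87 89 87 88 88 90 90 90 89 92 89 90 88 91]
 [89 91 86 89 89 82 81 80 85 86 86 86 89 84 89 87]
 [88 89 87 90 82 65 54 57 66 83 87 86 88 86 88 83]
 [79 86 81 81 70 46 29 24 41 67 82 88 83 88 84 85]
 [78 77 79 79 60 29 14 14 23 52 78 87 85 84 87 87]
 [82 81 79 75 56 28 11 15 20 56 74 84 85 83 84 83]
 [81 83 81 79 66 41 18 16 22 49 73 79 81 80 83 83]
 [80 85 81 83 73 54 31 29 43 61 77 83 85 83 82 79]
 [79 84 84 82 80 66 49 49 60 73 76 83 80 81 78 79]
 [80 81 82 82 77 71 65 69 77 79 83 81 83 81 79 78]
 [80 89 84 80 83 83 79 76 80 84 84 76 83 80 82 81]
 [84 84 81 86 83 78 85 81 83 80 80 79 79 77 82 80]
 [77 78 75 76 79 77 81 76 78 78 78 80 80 77 81 83]]
side0
[[109 111 110 112 111 113 111 112 112 112 112 113 107  93]
 [107 109 112 111 112 112 111 112 111 113 110 111 111 109]
 [103 103 109 111 111 111 110 113 112 112 112 112 110 112]
 [103 102 105 106 112 110 100 102 113 112 114 111 113 113]
 [106 106 105 105 105  82  50  56  79 113 114 113 113 111]
 [110 108 106 106  96  40  28  30  46 105 113 113 113 112]
 [108 108 108 109  96  38  27  28  37 108 112 109 112 113]
 [109 111 108 109 105  84  28  26  50 110 111 110 113 112]
 [110 108 109 110 105  77  46  49  65 110 110 111 110 111]
 [109 108 108 108  77  57  58  56  69 110 112 112 109 110]
 [108 110 108 108  96  57  55  64  98 110 111 113 109 109]
 [103 106 108 109 106  98  97 100 107 107 108 112 109 109]
 [105 104 108 107 106 108 107 108 107 106 107 108 111 112]
 [110 107 104 106 107 108 107 107 107 105 105 106 107 110]
 [108 108 107 104 106 107 106 106 106 107 105 105 105 106]
 [111 108 109 107 105 106 108 105 107 106 105 106 106 104]]
```

View pics/w2c.png

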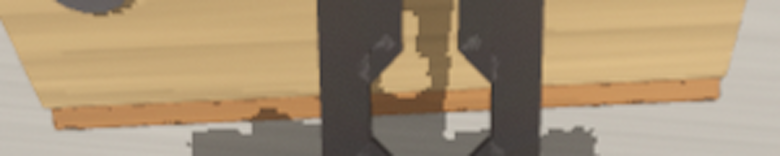

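View pics/top0d.png

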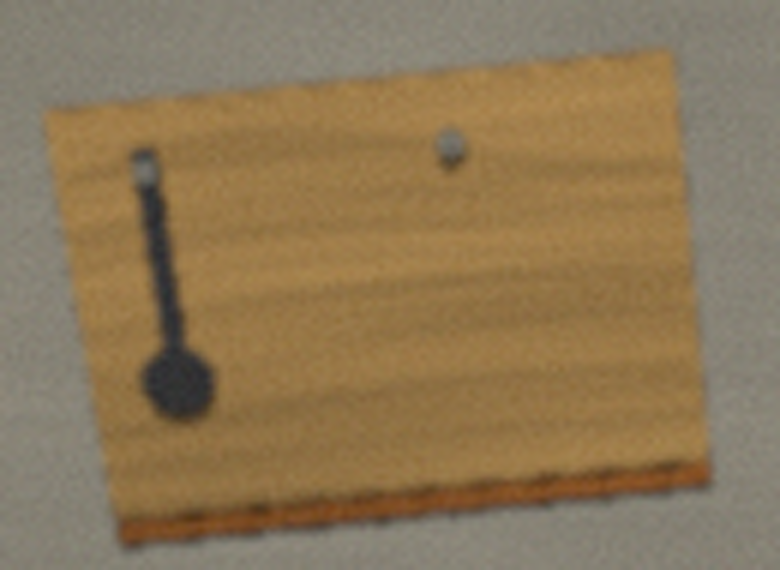

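View pics/side0d.png

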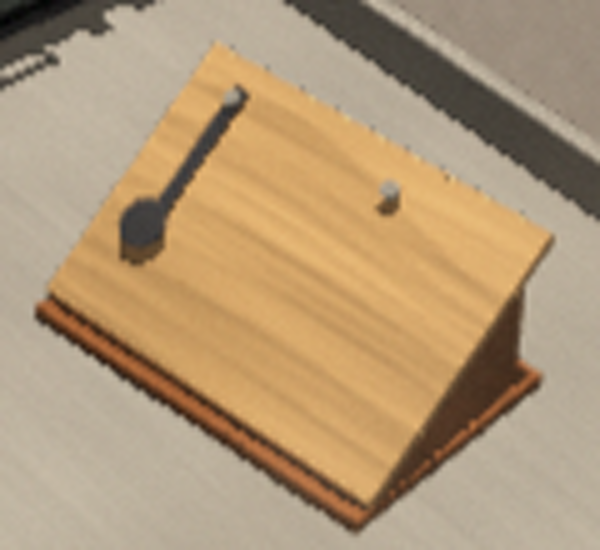

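```bash
python3 - <<'E'
from h import *
import pickle
t=cam("top");s=cam("side");w=pickle.load(open("w2.pkl","rb"))
q=lambda u,v:(210+u/6,110+v/6); r=lambda u,v:(265+u/5,130+v/5)
P={}
for n,a,b in(("TL",(46,108),(217,43)),("TR",(673,50),(553,237)),("BR",(709,462),(372,502)),("BL",(113,520),(48,292)),("head",(451,143),(389,189))):
    P[n]=tri(t,q(*a),s,r(*b)); print(n,P[n][0].round(4),np.round(P[n][1],4))
g=lambda n:P[n][0]
print("yaw",[np.arctan2(*(g(a)-g(b))[1::-1])-np.pi/2 for a,b in(("TL","TR"),("BL","BR"))],[np.arctan2(*(g(a)-g(b))[1::-1]) for a,b in(("TL","BL"),("TR","BR"))])
# wrist: base bottom front edge z=0; base top/face
z=lambda u,v:(150+u/2.6,90+v/2.6)
A=onz(w,z(57,129),0);B=onz(w,z(718,100),0); print("base",A,B,np.arctan2(*(A-B)[1::-1])-np.pi/2,np.linalg.norm(A-B))
A=onz(w,z(50,106),0.016);B=onz(w,z(722,76),.016); print("face low",A,B,np.arctan2(*(A-B)[1::-1])-np.pi/2,np.linalg.norm(A-B))
# easel origin via corners mean: face centre
E
E2=1
```

```text
TL [0.7394 0.2198 0.1342] [0.0018 0.0018]
TR [ 0.7763 -0.0766  0.1319] [0.0024 0.0024]
BR [ 0.6032 -0.0995  0.0201] [0.0054 0.0054]
BL [0.5678 0.1994 0.0121] [0.0043 0.0043]
head [0.7285 0.0276 0.1302] [0.0027 0.0027]
yaw [np.float64(0.12386771648454231), np.float64(0.11778952529972009)] [np.float64(0.1179526444289064), np.float64(0.1318188813969832)]
base [0.55340434 0.2023771  0.        ] [ 0.5910032  -0.10095472  0.        ] 0.12332385654445144 0.3056531853542445
face low [0.56597332 0.19885729 0.016     ] [ 0.60264462 -0.09604866  0.016     ] 0.12371406910802585 0.2971772217150987
```

```bash
python3 - <<'E'
from h import *
for r in plan([0.6344,0.0875,0.16],0.119,4): print([float(v) for v in r[0]],float(r[1]))
E
```

```text
[0.0231, -0.0135, 0.0295] -0.01
[0.0232, -0.0132, 0.0295] -0.01
[0.0233, -0.013, 0.0295] -0.01
[0.0235, -0.0128, 0.0295] -0.01
```

{"api": "carry_out", "payload": {
  "targets": [
    [[0.023, -0.0135, 0.0295], -0.01],
    [[0.023, -0.0135, 0.0295], -0.01],
    [[0.0235, -0.013, 0.0295], -0.01],
    [[0.0235, -0.013, 0.0295], -0.01],
    [[0, 0, 0], 0]
  ],
  "grip_force": 12
}}

```text
time: 7.3
tool_pos: [0.6361, 0.0822, 0.1547]
tool_rot: [3.142, 0.011, 0.112]
contact_force: [0.1, 0.2, -1.1]
opening: 0.0498
```

```bash
python3 - <<'E'
from h import *
print(tool()[0])
for r in plan([0.6344,0.0875,0.145],0.119,1): print([float(v) for v in r[0]],float(r[1]))
E
```

```text
[0.63614536 0.08215777 0.15471686]
[-0.0011, -0.0055, 0.0097] -0.007
```

{"api": "carry_out", "payload": {
  "targets": [
    [[-0.001, -0.004, 0.006], -0.007],
    [[0, 0, 0.008], 0],
    [[0, 0, 0.008], 0],
    [[0, 0, 0.008], 0],
    [[0, 0, 0], 0]
  ]
}}

```text
time: 7.92
tool_pos: [0.6333, 0.0838, 0.1261]
tool_rot: [3.141, 0.01, 0.117]
contact_force: [-0.3, 0.3, -1.2]
opening: 0.0499
```

{"api": "carry_out", "payload": {
  "targets": [
    [[0, 0, 0.009], 0],
    [[0, 0, 0.009], 0],
    [[0, 0, 0.009], 0],
    [[0, 0, 0], 0]
  ]
}}

```text
time: 8.43
tool_pos: [0.6339, 0.0836, 0.0976]
tool_rot: [3.141, 0.007, 0.117]
contact_force: [0.4, 0.4, -0.5]
opening: 0.0498
```

```bash
python3 - <<'E'
from h import *
cv2.imwrite("pics/s3.png",eyes.read_camera("side")[:,:,::-1])
crop("pics/s3.png",(240,60,440,240),4,"pics/s3c.png")
E
```

```text
(no output)
```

View pics/s3c.png

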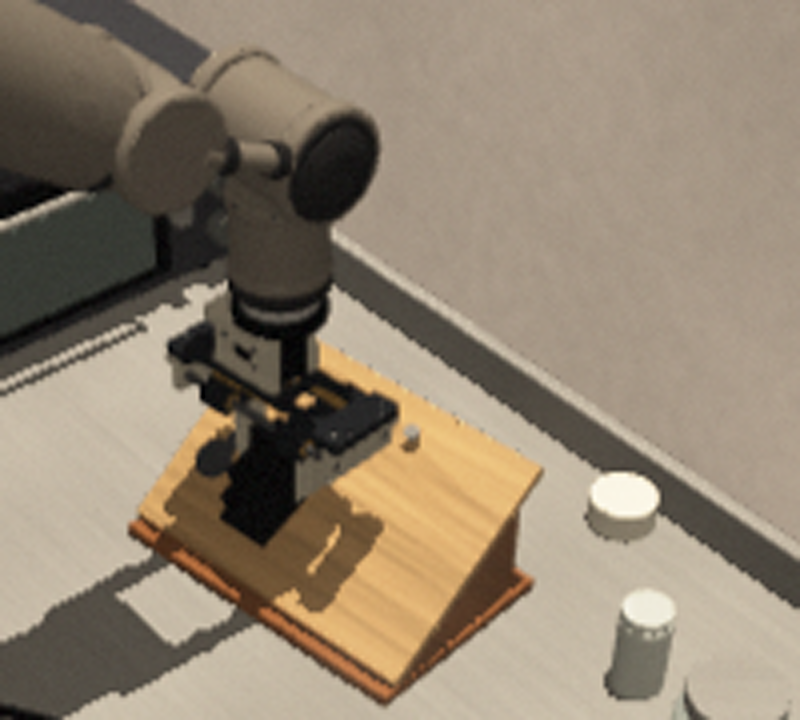

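The scoop is turning in the grip as expected, with little force. I keep lowering it.

{"api": "carry_out", "payload": {
  "targets": [
    [[0, 0, 0.007], 0],
    [[0, 0, 0.007], 0],
    [[0, 0, 0.005], 0],
    [[0, 0, 0], 0]
  ]
}}

```text
time: 8.98
tool_pos: [0.6349, 0.0834, 0.0784]
tool_rot: [3.14, 0.004, 0.117]
contact_force: [-0.6, 0.1, -0.9]
opening: 0.0501
```

{"api": "carry_out", "payload": {
  "targets": [
    [[0, 0, 0.003], 0],
    [[0, 0, 0], 0]
  ]
}}

```text
time: 9.22
tool_pos: [0.6349, 0.0834, 0.0753]
tool_rot: [3.14, 0.004, 0.117]
contact_force: [-0.2, -0.5, -0.5]
opening: 0.05
```

{"api": "carry_out", "payload": {
  "targets": [
    [[0, 0, 0.003], 0],
    [[0, 0, 0], 0]
  ]
}}

```text
time: 9.48
tool_pos: [0.6353, 0.0833, 0.073]
tool_rot: [3.14, 0.003, 0.117]
contact_force: [-1.4, -0.0, -0.0]
opening: 0.0497
```

{"api": "carry_out", "payload": {
  "targets": [
    [[0, 0, 0.002], 0],
    [[0, 0, 0], 0]
  ]
}}

```text
time: 9.72
tool_pos: [0.6354, 0.0833, 0.0731]
tool_rot: [3.14, 0.002, 0.117]
contact_force: [-0.3, 0.3, -0.7]
opening: 0.05
```

```bash
python3 - <<'E'
from h import *
import pickle
pickle.dump(cam("wrist"),open("w4.pkl","wb"))
cv2.imwrite("pics/w4.png",eyes.read_camera("wrist")[:,:,::-1])
cv2.imwrite("pics/s4.png",eyes.read_camera("side")[:,:,::-1])
a=cv2.imread("pics/w4.png"); b=cv2.imread("pics/s4.png")[60:240,240:440]
cv2.imwrite("pics/c4.png",np.hstack([cv2.resize(a,(480,300)),cv2.resize(b,(320,300),interpolation=2)]))
E
```

```text
(no output)
```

View pics/c4.png

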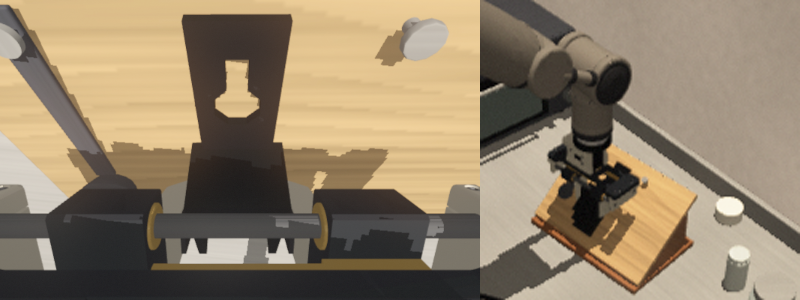

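```bash
python3 - <<'E'
from h import *
crop("pics/w4.png",(225,5,415,200),3,"pics/w4c.png")
crop("pics/w4.png",(500,5,640,100),5,"pics/w4d.png")
E
```

```text
(no output)
```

View pics/w4c.png

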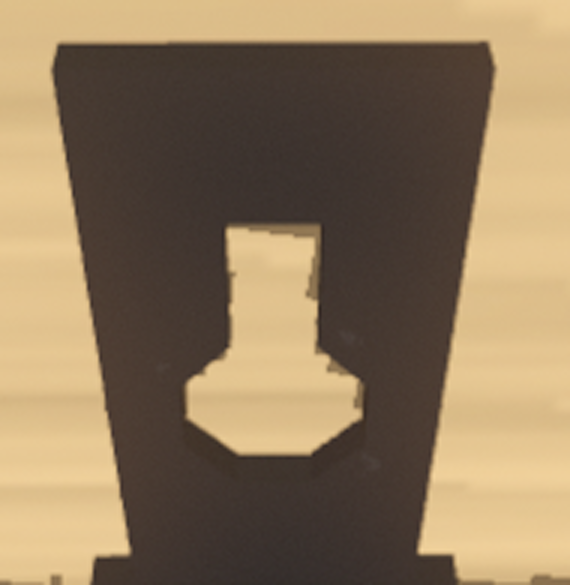

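View pics/w4d.png

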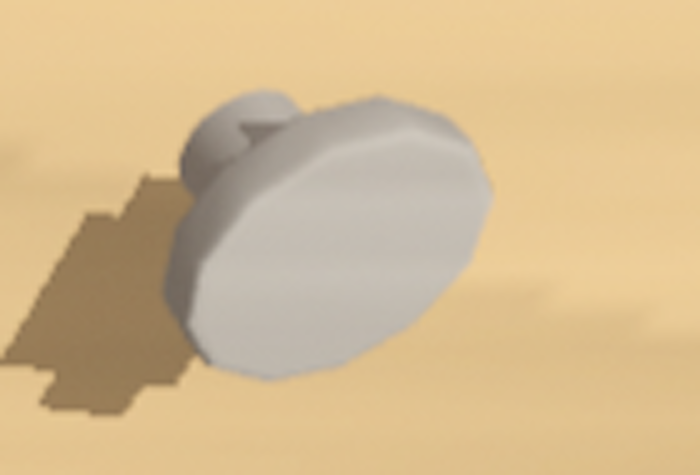

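```bash
cat >> h.py <<'E'
def scoop_pose(c,obj,img):
    K,R,t=c
    ok,rv,tv=cv2.solvePnP(np.array(obj,float),np.array(img,float),K,None,flags=cv2.SOLVEPNP_SQPNP)
    ok,rv,tv=cv2.solvePnP(np.array(obj,float),np.array(img,float),K,None,rv,tv,True)
    pr=cv2.projectPoints(np.array(obj,float),rv,tv,K,None)[0][:,0]
    Rw=R.T@cv2.Rodrigues(rv)[0]; Tw=R.T@(tv.ravel()-t)
    return Rw,Tw,np.abs(pr-np.array(img)).max(1)
OBJ=np.array([(105,19,5),(105,-19,5),(105,19,0),(105,-19,0),(35,25,40),(35,-25,40),(90,4.75,5),(90,-4.75,5),(54.5,4.35,5),(54.5,-4.35,5)])/1000
E
python3 - <<'E'
from h import *
import pickle
c=pickle.load(open("w4.pkl","rb"))
img=[(225+u/3,5+v/3) for u,v in[(52,68),(494,68),(60,44),(488,44),(95,556),(452,556),(225,224),(320,224),(237,475),(310,475)]]
R,T,e=scoop_pose(c,OBJ,img); print(e.round(1)); print(T,Ro.from_matrix(R).as_euler("ZYX",degrees=True))
print("hole",R@[.065,0,0]+T)
p,Rt,s=tool(); print("grip in scoop",R.T@(p+Rt@[0,0,-.019]-T))
# screw head top: depth from known 14 mm? use ray at z=.133
for z in(.131,.133,.135): print(onz(c,(568,56),z))
E
```

```text
[27.5 27.4 26.4 26.9 16.6 16.6 15.3 15.4 12.7 12.7]
[0.63457453 0.08294123 0.08718251] [ 6.65525621 12.21218176 -0.01700874]
hole [0.69767555 0.09030395 0.07343289]
grip in scoop [-9.24529818e-05  3.06077502e-04  4.74642673e-03]
[0.72835677 0.02758528 0.131     ]
[0.72801724 0.02886297 0.133     ]
[0.72767771 0.03014067 0.135     ]
```

```bash
python3 - <<'E'
from h import *
import pickle
c=pickle.load(open("w4.pkl","rb"))
img=np.array([(225+u/3,5+v/3) for u,v in[(52,68),(494,68),(60,44),(488,44),(95,556),(452,556),(225,224),(320,224),(237,475),(310,475)]])
p,Rt,s=tool(); g=p+Rt@[0,0,-.019]
for a in(25,30,35,40):
    R=Ro.from_euler("ZYX",[.12,-np.radians(a),0]).as_matrix(); T=g-R@[.0058,0,.028]
    print(a,(np.array([proj(c,R@o+T) for o in OBJ])-img).round(1).tolist())
K,Rc,t=c; C=-Rc.T@t; print("cam in tool",Rt.T@(C-p))
from scipy.optimize import least_squares
def f(v):
    R=Ro.from_rotvec(v[:3]).as_matrix(); return (np.array([proj(c,R@o+v[3:]) for o in OBJ])-img).ravel()
r=least_squares(f,np.r_[Ro.from_matrix(R).as_rotvec(),T]); print(r.fun.reshape(-1,2).round(1).tolist()); R=Ro.from_rotvec(r.x[:3]).as_matrix(); T=r.x[3:]
print(Ro.from_matrix(R).as_euler("ZYX",degrees=True),T,"grip in scoop",R.T@(g-T),"hole",R@[.065,0,0]+T)
E
```

```text
25 [[7.9, -14.7], [-12.3, -15.3], [7.4, -11.1], [-12.4, -11.7], [-12.1, 65.4], [9.9, 64.8], [-0.4, -16.7], [-2.9, -16.8], [-0.3, -9.5], [-2.4, -9.6]]
30 [[2.9, -12.6], [-7.5, -13.2], [2.6, -11.1], [-7.8, -11.6], [-12.7, 73.0], [10.6, 72.5], [-1.3, -13.1], [-2.2, -13.2], [-0.7, -7.1], [-2.1, -7.2]]
35 [[-2.5, -6.8], [-2.3, -7.4], [-2.8, -7.6], [-2.7, -8.3], [-13.1, 81.0], [11.1, 80.4], [-2.4, -6.6], [-1.3, -6.8], [-1.1, -3.4], [-1.7, -3.5]]
40 [[-8.4, 3.5], [3.3, 2.8], [-8.6, -0.1], [2.9, -0.8], [-13.5, 89.0], [11.5, 88.5], [-3.4, 3.1], [-0.4, 2.9], [-1.5, 1.6], [-1.4, 1.5]]
cam in tool [ 0.07599936  0.00054778 -0.15905165]
[[9.1, 8.2], [-8.9, 8.2], [7.5, 3.3], [-8.0, 3.3], [2.9, 30.5], [-3.0, 30.5], [1.8, -8.6], [-1.3, -8.6], [1.9, -34.9], [-2.0, -34.9]]
[  6.71385302 -52.96464384  -0.10036417] [0.66868589 0.0868718  0.03002766] grip in scoop [0.02921243 0.00027898 0.06391161] hole [0.70756741 0.09144886 0.08191482]
```

```bash
sed -i 's/,(35,25,40),(35,-25,40)//' h.py; cat >>h.py <<'E'
def fit(c,img,R0,T0,obj=None):
    from scipy.optimize import least_squares
    obj=OBJ if obj is None else obj
    img=np.array(img)
    f=lambda v:(np.array([proj(c,Ro.from_rotvec(v[:3]).as_matrix()@o+v[3:]) for o in obj])-img).ravel()
    r=least_squares(f,np.r_[Ro.from_matrix(R0).as_rotvec(),T0],x_scale=np.r_[.1,.1,.1,.01,.01,.01])
    return Ro.from_rotvec(r.x[:3]).as_matrix(),r.x[3:],np.abs(r.fun).max()
E
python3 - <<'E'
from h import *
import pickle
c=pickle.load(open("w4.pkl","rb"))
img=np.array([(225+u/3,5+v/3) for u,v in[(52,68),(494,68),(60,44),(488,44),(225,224),(320,224),(237,475),(310,475)]])
p,Rt,s=tool(); g=p+Rt@[0,0,-.019]
R=Ro.from_euler("ZYX",[.12,-np.radians(35),0]).as_matrix(); T=g-R@[.0058,0,.028]
R,T,e=fit(c,img,R,T); print(e,Ro.from_matrix(R).as_euler("ZYX",degrees=True),T,"grip in scoop",R.T@(g-T),"hole",R@[.065,0,0]+T)
R2,T2,e2=scoop_pose(c,OBJ,img); print(e2,Ro.from_matrix(R2).as_euler("ZYX",degrees=True),T2)
# clearance of underside from nominal face plane
yaw=.122; ex=np.array([np.cos(yaw),np.sin(yaw)])
for o in(.669,.6711):
  O=np.array([o,.0615])
  for q in([.105,0,0],[-.055,0,0]):
    P=R@q+T; x=(P[:2]-O)@ex; print(o,"normal dist",(P[2]-(.02+(x+.0854)*np.tan(np.radians(35))))*np.cos(np.radians(35)))
E
```

```text
0.8281670185034002 [  6.74636859 -35.91915621  -0.34230345] [0.645876   0.08414823 0.06454482] grip in scoop [0.00754952 0.00026632 0.02823872] hole [0.69815148 0.09033208 0.10267662]
[0.66585221 0.82816705 0.69617183 0.5526129  0.3619798  0.68740098
 0.41497768 0.3744757 ] [  6.74636863 -35.91915609  -0.34230366] [0.645876   0.08414823 0.06454482]
0.669 normal dist 0.0007742464610368256
0.669 normal dist -0.0017930841593564622
0.6711 normal dist 0.0019698041229041213
0.6711 normal dist -0.0005975264974891494
```

```bash
cat > pose4.py <<'E'
from h import *
import pickle
c=pickle.load(open("w4.pkl","rb"))
img=np.array([(225+u/3,5+v/3) for u,v in[(52,68),(494,68),(60,44),(488,44),(225,224),(320,224),(237,475),(310,475)]])
R,T,e2=scoop_pose(c,OBJ,img)
n=R[:,2]; hole=R@[.065,0,0]+T
C,d=ray(c,(568,56)); H=C+d*((hole+.0125*n-C)@n)/(d@n)
D=H-hole-.0125*n
E
python3 - <<'E'
from pose4 import *
print("head",H,"D in scoop",R.T@D,"D world",D,"n",n)
p,Rt,s=tool(); print("target above",p+D+.022*n, "at",p+D)
for r in plan(p+.022*n,.1165,2)+plan(D+p,.1165,3): print([float(v) for v in r[0]],float(r[1]))
E
```

```text
head [0.72772571 0.02996005 0.13471728] D in scoop [ 3.68375873e-02 -6.35040391e-02 -1.95081662e-19] D world [ 0.03686513 -0.05958476  0.02191777] n [-0.58327261 -0.06298143  0.8098311 ]
target above [0.65944338 0.02234775 0.11257511] at [0.67227538 0.02373335 0.09475883]
[-0.0065, -0.0001, -0.0089] 0.0
[-0.0065, -0.0001, -0.0089] 0.0
[0.0099, 0.0212, -0.0073] 0.0
[0.0099, 0.0212, -0.0073] 0.0
[0.0099, 0.0212, -0.0073] 0.0
```

{"api": "carry_out", "payload": {
  "targets": [
    [[0, 0, 0], 0],
    [[-0.007, 0, -0.01], 0],
    [[-0.007, 0, -0.01], 0],
    [[0, 0, 0], 0]
  ],
  "grip_force": 35
}}

```text
time: 10.32
tool_pos: [0.6201, 0.0816, 0.0935]
tool_rot: [3.14, 0.004, 0.117]
contact_force: [-0.3, -0.1, -0.8]
opening: 0.0498
```

{"api": "carry_out", "payload": {
  "targets": [
    [[0.009, 0.02, -0.008], 0],
    [[0.009, 0.02, -0.008], 0],
    [[0.009, 0.02, -0.007], 0],
    [[0, 0, 0], 0],
    [[0, 0, 0], 0]
  ]
}}

```text
time: 10.95
tool_pos: [0.6569, 0.0199, 0.118]
tool_rot: [3.139, 0.002, 0.116]
contact_force: [0.2, -0.7, -0.7]
opening: 0.0498
```

```bash
python3 - <<'E'
from h import *
import pickle
p,R,s=tool(); print(p)
pickle.dump(cam("wrist"),open("w5.pkl","wb"))
cv2.imwrite("pics/w5.png",eyes.read_camera("wrist")[:,:,::-1])
crop("pics/w5.png",(220,0,420,200),3,"pics/w5c.png")
E
```

```text
[0.6569024  0.01988553 0.11804262]
```

View pics/w5c.png

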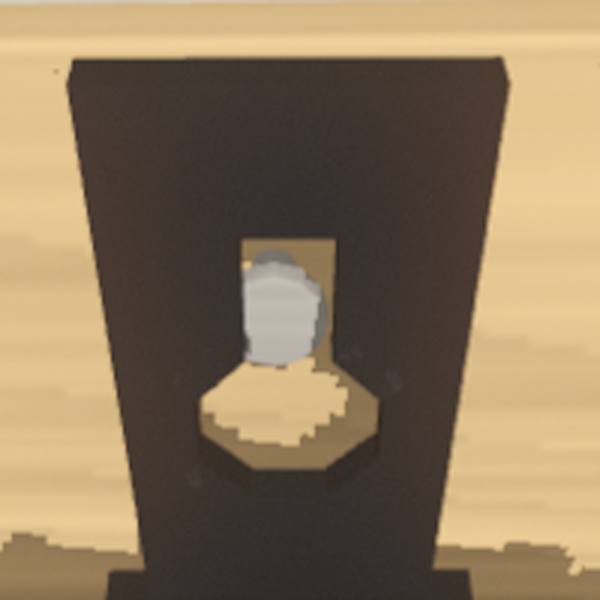

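```bash
cat > pose5.py <<'E'
from pose4 import *
R4=R
c5=pickle.load(open("w5.pkl","rb"))
q=lambda P:(proj(c5,P)-[220,0])*3
img=np.array([(220+u/3,v/3) for u,v in[(68,84),(509,84),(74,59),(502,59),(241,238),(335,238),(252,487),(326,487)]])
R,T,e=scoop_pose(c5,OBJ,img)
E
python3 - <<'E'
from pose5 import *
p,Rt,s=tool(); g=p+Rt@[0,0,-.019]
print(e.max(),Ro.from_matrix(R).as_euler("ZYX",degrees=True),T,"grip in scoop",R.T@(g-T))
print("head rel hole in scoop frame",(R.T@(H-(R@[.065,0,0]+T)))*1000)
ring=np.array([q(H+R4@[.007*np.cos(a),.007*np.sin(a),0]) for a in np.linspace(0,6.28,9)]); print("pred head top centre",q(H),"ext",ring.min(0),ring.max(0))
E
```

```text
0.6987704783126105 [  6.76860363 -36.51569266  -0.34966902] [0.6680596  0.02073129 0.10852639] grip in scoop [0.0080924  0.00039622 0.02958312]
head rel hole in scoop frame [ -0.92205525   2.22282095 -14.84091804]
pred head top centre [271.73587872 321.72922782] ext [216.8928374  275.14093418] [326.58972909 364.70929934]
```

```bash
python3 - <<'E'
from pose5 import *
p,Rt,s=tool()
B=Ro.from_euler("ZYX",[.12,-np.radians(35),0]).as_matrix(); n=B[:,2]
Hc=R@[.065,0,0]+T; d=H-.0125*n-Hc
f=lambda v:((Rt.T@v)*1000).round(1)
print("total board frame",(B.T@d)*1000,"tool",f(d))
dn=n*(n@d); print("lateral",f(d-dn),"normal",f(dn),"normal unit/10mm",f(-n*.01),"downslope 22",f(-B[:,0]*.022))
E
```

```text
total board frame [ -0.52558096   2.11709697 -27.3756725 ] tool [15.3 -2.2 22.7]
lateral [-0.4 -2.1  0.3] normal [15.7 -0.1 22.4] normal unit/10mm [ 5.8 -0.   8.2] downslope 22 [-18.    0.   12.7]
```

{"api": "carry_out", "payload": {
  "targets": [
    [[-0.0004, -0.0021, 0.0003], 0],
    [[0.0032, 0, 0.0045], 0],
    [[0.0032, 0, 0.0045], 0],
    [[0, 0, 0], 0]
  ]
}}

```text
time: 11.5
tool_pos: [0.662, 0.0248, 0.1073]
tool_rot: [3.139, 0.004, 0.119]
contact_force: [0.3, 0.1, -0.6]
opening: 0.0498
```

```bash
python3 - <<'E'
from h import *
import pickle
p,R,s=tool(); print(p)
pickle.dump(cam("wrist"),open("w6.pkl","wb"))
cv2.imwrite("pics/w6.png",eyes.read_camera("wrist")[:,:,::-1])
crop("pics/w6.png",(220,0,420,200),3,"pics/w6c.png")
E
```

```text
[0.66197232 0.02484336 0.1072805 ]
```

View pics/w6c.png

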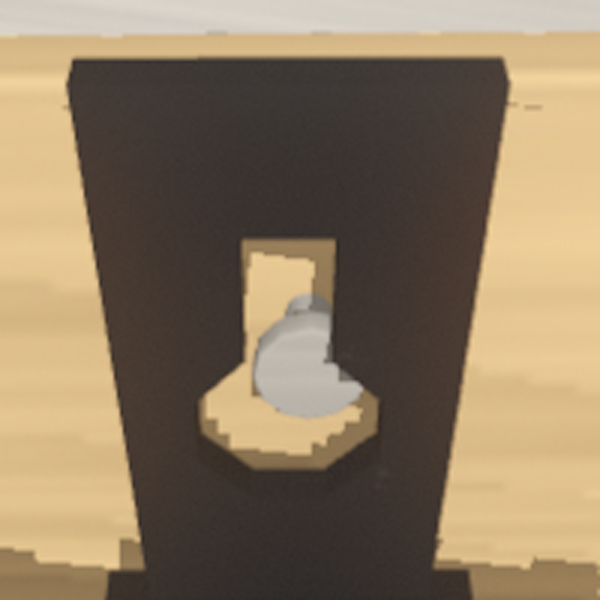

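```bash
cat > rel.py <<'E'
# predicted head relative to hole using PnP grasp transform from w5, tool pose now
from pose5 import *
P5=np.array([0.6569024,0.01988553,0.11804262]); R5=Ro.from_euler("xyz",[3.139,.002,.116]).as_matrix()
G_R=R5.T@R; G_T=R5.T@(T-P5)
p,Rt,s=tool(); Rn=Rt@G_R; Tn=p+Rt@G_T
B=Ro.from_euler("ZYX",[.12,-np.radians(35),0]).as_matrix(); n=B[:,2]
d=H-.0125*n-(Rn@[.065,0,0]+Tn)
if __name__=="__main__":
    print("to go, board frame mm",(B.T@d*1000).round(2),"tool mm",(Rt.T@d*1000).round(2),"force",s["contact_force"].round(1),"yaw",s["tool_rot"][2])
E
python3 rel.py; python3 - <<'E'
from pose5 import *
c6=pickle.load(open("w6.pkl","rb"))
q=lambda P:(proj(c6,P)-[220,0])*3
ring=np.array([q(H+R4@[.007*np.cos(a),.007*np.sin(a),0]) for a in np.linspace(0,6.28,9)]); print("pred head top centre",q(H),"ext",ring.min(0),ring.max(0))
E
```

```text
to go, board frame mm [  0.89  -2.3  -15.41] tool mm [ 9.61  2.26 12.08] force [-0.3  0.7 -0.9] yaw 0.11854786653435645
pred head top centre [308.11445074 373.98973557] ext [249.51884487 326.49029432] [366.71728286 417.56422002]
```

{"api": "carry_out", "payload": {
  "targets": [
    [[0.0007, 0.0022, -0.0005], 0],
    [[0, 0, 0], 0]
  ]
}}

```text
time: 11.8
tool_pos: [0.6631, 0.0225, 0.1082]
tool_rot: [3.139, 0.003, 0.119]
contact_force: [-1.1, 0.4, -0.9]
opening: 0.05
```

```bash
python3 rel.py
```

```text
to go, board frame mm [ -0.19   0.09 -15.53] tool mm [ 8.79 -0.13 12.8 ] force [-1.1  0.4 -0.9] yaw 0.11855778232050729
```

Aligned. Next I lower along the normal in two stages.

{"api": "carry_out", "payload": {
  "targets": [
    [[0.004, 0, 0.0058], 0],
    [[0, 0, 0], 0]
  ]
}}

```text
time: 12.05
tool_pos: [0.6674, 0.0229, 0.1021]
tool_rot: [3.139, 0.003, 0.118]
contact_force: [-0.0, -0.5, -2.0]
opening: 0.0499
```

```bash
python3 rel.py
```

```text
to go, board frame mm [-0.18  0.27 -8.12] tool mm [ 4.53 -0.3   6.74] force [-0.  -0.5 -2. ] yaw 0.11825155576078239
```

{"api": "carry_out", "payload": {
  "targets": [
    [[0.0025, 0, 0.0036], 0],
    [[0, 0, 0], 0]
  ]
}}

```text
time: 12.3
tool_pos: [0.67, 0.0232, 0.0981]
tool_rot: [3.139, 0.003, 0.118]
contact_force: [-0.4, 0.2, -1.2]
opening: 0.0495
```

```bash
python3 rel.py;  python3 - <<'E'
from h import *
import pickle
pickle.dump(cam("wrist"),open("w7.pkl","wb"))
cv2.imwrite("pics/w7.png",eyes.read_camera("wrist")[:,:,::-1])
crop("pics/w7.png",(220,0,420,200),3,"pics/w7c.png")
E
```

```text
to go, board frame mm [-0.04  0.28 -3.28] tool mm [ 1.86 -0.29  2.7 ] force [-0.4  0.2 -1.2] yaw 0.1182710402279239
```

View pics/w7c.png

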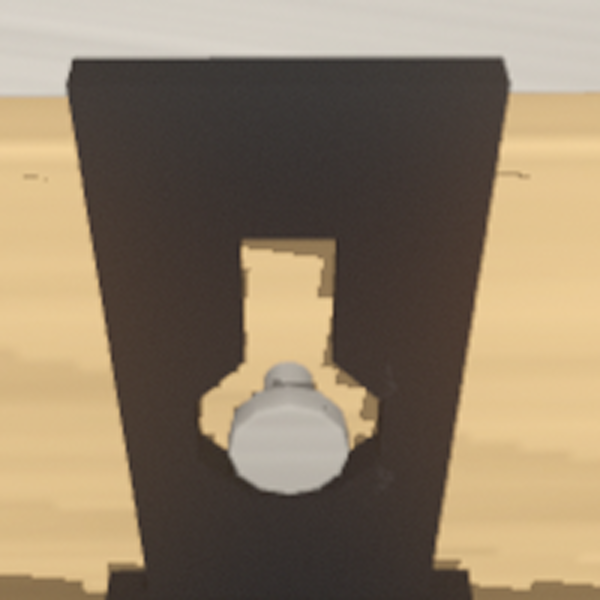

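The head is through the entry hole, with head centre px (290,440) against hole centre column 289. I lower the last bit and then slide down the slope.

{"api": "carry_out", "payload": {
  "targets": [
    [[0.0015, -0.0002, 0.0022], 0],
    [[0, 0, 0], 0]
  ]
}}

```text
time: 12.6
tool_pos: [0.6716, 0.0236, 0.0961]
tool_rot: [3.139, 0.003, 0.118]
contact_force: [1.0, 0.2, -0.5]
opening: 0.0496
```

```bash
python3 rel.py
```

```text
to go, board frame mm [-0.27  0.09 -0.72] tool mm [ 0.2  -0.09  0.74] force [ 1.   0.2 -0.5] yaw 0.11829594175224534
```

{"api": "carry_out", "payload": {
  "targets": [
    [[-0.0041, 0, 0.0029], 0],
    [[-0.0041, 0, 0.0029], 0],
    [[0, 0, 0], 0]
  ]
}}

```text
time: 12.98
tool_pos: [0.6626, 0.0225, 0.0899]
tool_rot: [3.139, 0.003, 0.118]
contact_force: [-0.2, -0.2, -1.0]
opening: 0.0499
```

```bash
python3 rel.py
```

```text
to go, board frame mm [10.73  0.02 -0.82] tool mm [ 9.24 -0.02 -5.51] force [-0.2 -0.2 -1. ] yaw 0.11836143201048355
```

10.7 of 22 mm done, no resistance. Continuing.

{"api": "carry_out", "payload": {
  "targets": [
    [[-0.0041, 0, 0.0029], 0],
    [[-0.0033, 0, 0.0023], 0],
    [[0, 0, 0], 0]
  ]
}}

```text
time: 13.35
tool_pos: [0.6547, 0.0216, 0.0845]
tool_rot: [3.139, 0.003, 0.118]
contact_force: [0.2, -0.5, -1.2]
opening: 0.0496
```

```bash
python3 rel.py;  python3 - <<'E'
from h import *
import pickle
pickle.dump(cam("wrist"),open("w8.pkl","wb"))
cv2.imwrite("pics/w8.png",eyes.read_camera("wrist")[:,:,::-1])
crop("pics/w8.png",(220,0,420,200),3,"pics/w8c.png")
E
```

```text
to go, board frame mm [20.39  0.04 -0.97] tool mm [ 17.23  -0.04 -10.95] force [ 0.2 -0.5 -1.2] yaw 0.11832192782297679
```

View pics/w8c.png

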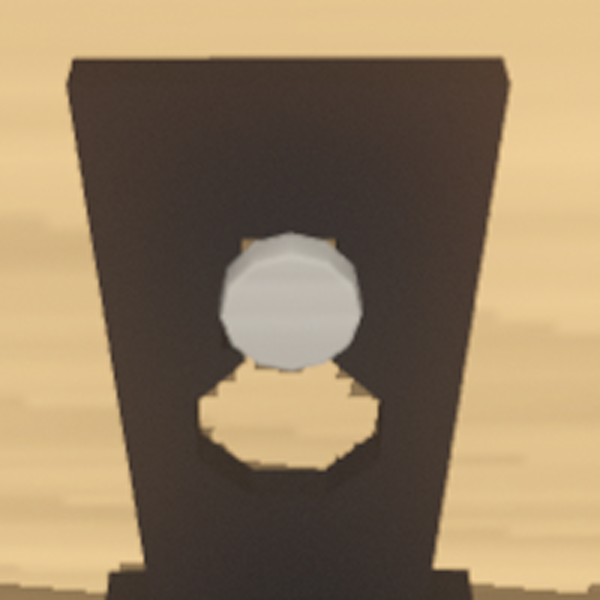

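{"api": "carry_out", "payload": {
  "targets": [
    [[-0.0018, 0, 0.0018], 0],
    [[0, 0, 0], 0]
  ]
}}

```text
time: 13.65
tool_pos: [0.6532, 0.0213, 0.0828]
tool_rot: [3.139, 0.002, 0.118]
contact_force: [0.3, 1.1, -0.4]
opening: 0.0497
```

{"api": "carry_out", "payload": {
  "targets": [
    [[-0.0012, 0, 0.0014], 0],
    [[0, 0, 0], 0]
  ]
}}

```text
time: 13.9
tool_pos: [0.6531, 0.0212, 0.0821]
tool_rot: [3.139, -0.001, 0.118]
contact_force: [1.1, 1.0, -0.3]
opening: 0.0496
```

```bash
python3 rel.py
```

```text
to go, board frame mm [23.02  0.17 -0.19] tool mm [ 18.97  -0.16 -13.04] force [ 1.1  1.  -0.3] yaw 0.11837594873283108
```

{"api": "carry_out", "payload": {
  "targets": [
    [[0, 0, 0], 0],
    [[0, 0, 0], 0],
    [[0, 0, 0], 0],
    [[0, 0, 0], 0]
  ],
  "fingers": 0.15
}}

```text
time: 14.4
tool_pos: [0.6526, 0.0212, 0.082]
tool_rot: [3.139, 0.001, 0.118]
contact_force: [-0.0, 0.1, 0.5]
opening: 0.0777
```

```bash
python3 - <<'E'
from h import *
import pickle
pickle.dump(cam("wrist"),open("w9.pkl","wb"))
cv2.imwrite("pics/w9.png",eyes.read_camera("wrist")[:,:,::-1])
E
```

```text
(no output)
```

View pics/w9.png

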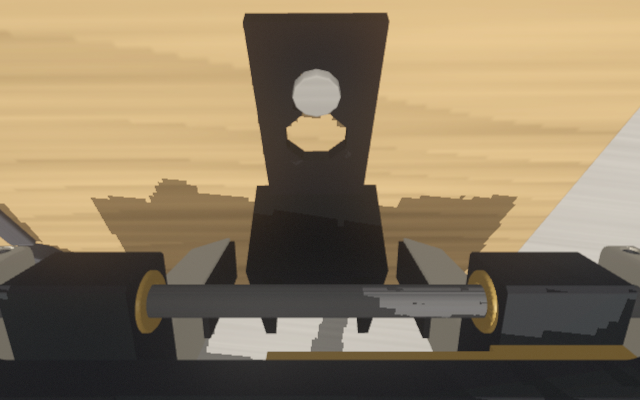

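The fingers are clear on both sides and the screw head covers the slot end at (316,93). I retreat straight up.

{"api": "carry_out", "payload": {
  "targets": [
    [[0, 0, -0.02], 0],
    [[0, 0, -0.04], 0],
    [[0, 0, -0.05], 0],
    [[0, 0, -0.05], 0],
    [[-0.03, 0, -0.02], 0],
    [[-0.03, 0, 0], 0],
    [[-0.03, 0, 0], 0],
    [[0, 0, 0], 0],
    [[0, 0, 0], 0]
  ]
}}

```text
time: 15.58
tool_pos: [0.5613, 0.0107, 0.268]
tool_rot: [3.138, 0.0, 0.118]
contact_force: [-0.4, 1.0, -0.1]
opening: 0.0783
```

```bash
python3 - <<'E'
from h import *
import pickle
print(tool()[2]["qvel"].round(3))
pickle.dump(cam("wrist"),open("w10.pkl","wb"))
cv2.imwrite("pics/w10.png",eyes.read_camera("wrist")[:,:,::-1])
a=eyes.read_camera("side")[:,:,::-1];b=eyes.read_camera("top")[:,:,::-1]
cv2.imwrite("pics/c10.png",np.hstack([cv2.resize(a[100:300,220:460],(400,333),interpolation=2),cv2.resize(b[100:300,200:440],(400,333),interpolation=2)]))
E
```

```text
[-0.    -0.012  0.011 -0.     0.002 -0.001]
```

View pics/w10.png

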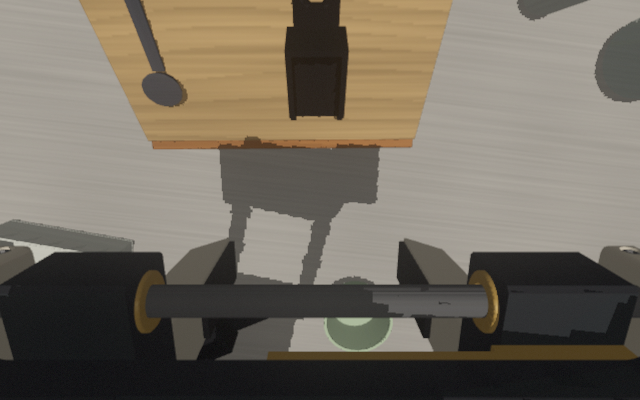

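View pics/c10.png

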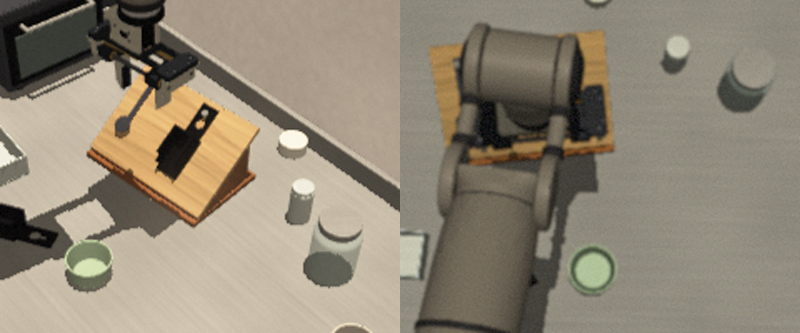

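```bash
python3 - <<'E'
from h import *
crop("pics/w9.png",(220,0,420,200),3,"pics/w9c.png")
E
```

```text
(no output)
```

View pics/w9c.png

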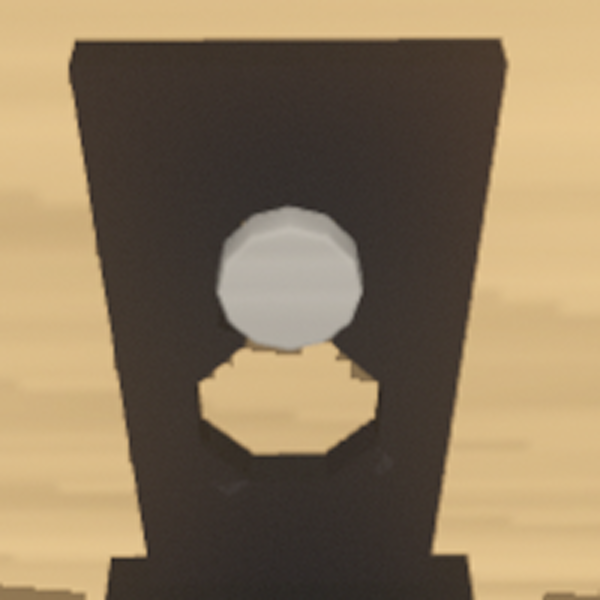

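```bash
python3 - <<'E'
from h import *
import pickle
c=pickle.load(open("w9.pkl","rb"))
img=np.array([(220+u/3,v/3) for u,v in[(69,66),(507,66),(75,40),(500,40),(252,476),(327,476)]])
R,T,e=scoop_pose(c,OBJ[[0,1,2,3,6,7]],img)
C,d=ray(c,(220+290/3,287/3)); n=R[:,2]; X=C+d*((T+.0125*n-C)@n)/(d@n)
print(e.max(),Ro.from_matrix(R).as_euler("ZYX",degrees=True),"screw in scoop mm (want 87,0)",R.T@(X-T)*1000)
E
```

```text
0.8412028132166256 [  7.07261995 -35.88572008  -0.68266731] screw in scoop mm (want 87,0) [87.75939042 -0.22886514 12.5       ]
```

Fully home: 87.8 mm against 87 nominal, flat at 35.9° (the same reading it gave when it was flush before), and straight. I hand in.

```bash
python3 -c "
from cell import order; print(order.hand_in())"
```

```text
the job is handed in; nothing more can be done
None
```

The black scoop, the one farthest to the robot's right, is hanging on the free screw, and the job is handed in at about 16 s on the robot's clock. I gripped it by the side walls and tilted it by pressing it against the free part of the board. I then put the keyhole over the screw head, pulled it down the slope until it stopped, let go and backed away.

**Last checks:**
- **Seating:** after release, the wrist camera placed the screw at 87.8 mm along the scoop (87 nominal) and 0.2 mm off centre.
- **Straight and flat:** the scoop's yaw measured 7.1° against about 7.0° for the board. The tilt measured 35.9° against 35°, the same reading the camera gave when the scoop was pressed flush on the board.
- **Everything else:** the last views show the arm clear, the scoop hanging, and the things in view standing where they were. I did not check positions by measurement, and some things, such as the mug, were only partly in view.

**Disagreements:** the two camera estimates of the board's position differed by about 4 mm, so I aligned the keyhole from the wrist camera's view of the screw head. Wrist force readings stayed around 1–2 N throughout.

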